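# Make up the union on the pipe test stand

### The job

Make up the union on the blue pipe test stand: with the fingers on the loose brass union nut itself, turn it down clockwise by hand until it just comes up snug on its rubber washer, and no further. Then put the open-ended aluminium spanner on the nut and nip it up by one more flat (a sixth of a turn), so that the white mark on the nut meets the white mark on the brass collar below it. Take the spanner off, lay it flat on the bench clear of the stand, and leave the things lying round about where they are.

Things in the scene. Friction and masses are not known exactly. Their poses are not given: they have to be found in the camera images.
- test_stand: Blue square base plate, 124x124x10 mm, fixed to the bench, carrying a grey pipe flange (105 mm across, top 26 mm above the bench), an upright pipe and, all on one vertical axis, the union. Origin: on that axis at bench level; z up; the collar's white mark lies towards -x. A brass drain cock sticks out at the back (+x) to 58 mm from the axis, 50 mm above the bench.
- stand_mark (a point): White mark on top of the fixed brass collar under the nut, 29 mm from the union's axis. The collar is 66 mm across; its top is 69 mm above the bench and carries the black rubber washer.
- nut_grip (a point): Centre of the captive brass union nut, on its axis: a hexagon 50 mm across flats, 58 across corners, 36 high; centre 90.5 mm above the bench when snug, about 2 mm higher when loose. z up; x points out through the flat with the white mark (flats face 0, 60, 120 .. degrees from x). It sinks 5 mm a turn clockwise, needs about 0.12 N m until snug, then about 0.9 N m, and stays where it is left.
- nut (a joint): Turn of the union nut in rad, growing clockwise seen from above (tightening): negative = loose, 0 = just snug on the washer, 1.05 (one flat further) = the nut's white mark stands over the collar's white mark. It can turn on to 1.9.
- spanner_grip (a point): Aluminium open-ended spanner, 196 mm long, 14 mm thick, about 0.15 kg, lying flat on the bench: this point is in its straight handle, half-way through the thickness. x points along the handle to the jaw, z up. The handle is 22 mm wide, from 70 mm behind this point to 30 mm ahead; the centre of mass is about 20 mm ahead.
- spanner_jaw (a point): Centre of the spanner's jaw, 95 mm ahead of the grip point: the nut's axis lies here when the spanner is on it. The mouth opens away from the handle (+x), 53 mm wide between parallel faces (3 mm more than the nut), bevelled tips 31 mm ahead of this point, bottom of the mouth 32 mm behind it; the head is 83 mm wide.
- tape: Bystander: yellow and black tape measure, 36x74x64 mm, standing on the bench; origin under its middle.
- coupling: Bystander: black plastic pipe coupling, 41 mm across and 66 mm high, standing on the bench; origin under its middle.
- pliers: Bystander: pliers with red grips, 63x180x14 mm, lying on the bench; origin under their middle.
- marker: Bystander: white marker pen with a blue cap, 134 mm long, lying on the bench; origin under its middle.
- union_top (a point): Top of the union, on its axis, 129 mm above the bench: a fixed steel pipe tail above the nut (34 mm across, with a 42 mm shoulder) ending in a red plug 38 mm across.
- saw_crank (a point): Top end of the three-armed crank (black grips) of the orange pipe saw that stands on the bench to the right of the stand: a fixed obstacle, 230 mm high here; its arms reach 80 mm to either side (y), and it stands out over the bench towards the robot by up to 30 mm from this point.

How it is judged:
By the outcome, as a careful person would: the job done as asked, in the order asked, and still so for the second after the job is handed in, with the robot touching nothing.
It also fails if it takes over 70 s, if anything falls off the work surface, if the arm or the gripper's body presses on something with over 40 N, if the wrist force passes 120 N, or if a joint passes its speed limit or range.

### The arm

A 6-joint arm with a two-finger parallel gripper is mounted at the origin on a cart in front of the work surface, level with it; the furniture and walls round the work are solid. World frame = base frame: x ahead of the robot, y to its left, z up, the work surface at z = 0. Lengths are in m, angles in rad, forces in N, time in s.
With the tool pointing down it reaches from about 0.35 to 0.775 m from the base axis. Payload 5.5 kg.
Tool frame: the origin (TCP) lies at the very end of the fingers, on their centre line; the grasp point (between the pads) lies 19 mm behind it; z points along the fingers, y is the line along which they close (so a half turn about z gives the same grasp; the last joint's range is limited). The gripper opens to 85 mm and grips with 20 to 120 N. Pads are 22 mm wide; open, the fingers measure 114 mm over their backs; the gripper's body (76 mm by 85 mm) begins 54 mm behind the grasp point. The pads swing forward as they close: fully open they stand 13 mm farther back than shut.
Start: joints at [1.114, 0.313, 0.046, 1.304, 0, 1.431], TCP at [0.179, 0.546, 0.231] pointing down, gripper open.
Joint ranges: [-2.76, 2.76], [-0.86, 1.69], [-1.03, 1.26], [-2.2, 2.34], [-1.47, 1.5], [-3.14, 3.14]. Speed limits (rad/s): [2.57, 2.57, 3.14, 3.14, 3.14, 3.14].

### API

Orientations are given as a unit quaternion [w, x, y, z].
In Python, from workcell import env, cams, ticket, spotter gives the robot as it stands.
- The arm moves only by the tool jog_arm, never from a script. Its argument "increments" is a list that holds one entry, the list of rows, each a list of 7 numbers: the shift along the tool's x, y, z in units of 0.25 m (1.0 is 0.25 m), then the turn, a rotation vector about the tool's x, y, z in units of 180 degrees (1.0 is 180 degrees), then the closure in counts, from 0 (fully open) to 255 (shut). A call has 1 to 20 rows; each row shifts and turns the commanded pose from where the row before left it, along the tool's axes as they then stand; what a row does not reach is not made up. A row lasts 1/10 s, in which the tool goes at most 50 mm and 8.59 degrees, less where a joint would pass 70% of its speed; a pose out of reach is approached as far as the arm can. A call with a number of a shift or a turn outside -1 to 1 is refused whole. A call with a gripper value outside its range is refused whole. The fingers move at their own pace and stop on an object; "force" is the grip in N (left out, the last holds). Time passes only in rows, so rows that do not move let the fingers close. It gives the time, the measured TCP pose, the force, the opening and the grip force at its end, in the units of the state.
- env.get_state(): the state, without advancing time (a new reading comes with each control period).
- cams.read_camera(name): name is "scene" or "side" or "wrist"; returns a dict with "pixels" (400x640x3 uint8, red, green, blue), "fx", "fy", "cx", "cy" (pixels), "xyz" and "attitude" of the camera in the world; the wrist camera has in their place "mount" (4x4, takes a point from camera to tool coordinates, whose origin is the TCP and whose axes are the flange's). Camera axes: x right, y down, z forward; pixel columns grow to the right and rows downward; lengths in m; the calibration is good to about 2 mm. A picture is of the moment at which its call begins: read the wrist's pose just before it. There is no depth.
- ticket.hand_in(): hands the job in; it is judged then, once.
Trained networks look in the newest picture that a camera, given by its name, has taken for a name from the list of things; names that differ only in an ending like _2 or _b are one class to them, and where a whole thing is asked for, a point or a joint stands for the part that bears it (a point fixed in the world has none). Each returns a list of dicts, best first, with "conf" (0 to 1); they miss things now and then, are a little off and sometimes report something else, mostly with a low value. They report only what shows in the picture. A call takes as long as a camera call.
- spotter.find_in(target, camera): "uv" ([column, row] in pixels, amid what is visible of it).
- spotter.cut_out(target, camera): "region" (400x640 bool, what is visible of it) and "uv" ([column, row] in pixels, amid what is visible of it).
- spotter.landmark_of(target, camera): "uv" ([column, row] in pixels: a listed point, or the origin of a listed thing).
The state is a dict: "clock": time; "joint_pos": joint angles; "qvel": joint speeds; "tau": joint torques, N m; "tcp_pos": TCP position; "orientation": TCP orientation; "wrist_force": force on the tool from outside, world axes, zero at the start; "ft_torque": the same for the moment, N m; "finger_gap": finger opening in m; "grip_force": force on a finger pad.
Only numpy, scipy, OpenCV 4.12 (cv2) and the standard library are available. Lean on these libraries where they do the work, as an engineer would, in place of code of your own. Each camera call takes 0.05 s, during which the arm holds its last target. There are 200 camera calls.

## Working session

There is one attempt and no reset: what is moved stays moved. The work goes in short steps, Python scripts to look and compute and a tool call to move; the robot and the scene stay as the last step left them, time stands still between calls to the robot, and variables do not carry over. Pictures are saved under pics/ and viewed, at most 12 in all, crops included, and the job is handed in when it is done.

Besides the shell and the picture viewer there is one more tool, called after ">>>" by a JSON object that holds its "fn" and its "kwargs", one argument or row to a line. jog_arm: Moves the arm, as the interface text tells. Shifts and turns lie within -1 to 1; 1 stands for 0.25 m of shift or 180 degrees of turn. Its arguments: {"type":"object","properties":{"increments":{"type":"array"},"force":{"type":"number"}},"required":["increments"]}

```bash
mkdir -p pics; ls; cat > h.py <<'E'
import numpy as np, cv2
from scipy.spatial.transform import Rotation as R
from workcell import env, cams, ticket, spotter
def rot(q): return R.from_quat([q[1],q[2],q[3],q[0]]).as_matrix()
def campose(im,st=None):
    if 'mount' in im:
        T=np.eye(4);T[:3,:3]=rot(st['orientation']);T[:3,3]=st['tcp_pos'];M=T@np.array(im['mount']);return M[:3,:3],M[:3,3]
    a=np.array(im['attitude']); 
    return (rot(a) if a.size==4 else a.reshape(3,3)),np.array(im['xyz'])
def look(name):
    st=env.get_state(); im=cams.read_camera(name); A,t=campose(im,st); return dict(im=im,A=A,t=t,st=st)
def at_z(c,uv,z):
    im=c['im'];d=c['A']@np.array([(uv[0]-im['cx'])/im['fx'],(uv[1]-im['cy'])/im['fy'],1]);return c['t']+d*(z-c['t'][2])/d[2]
def proj(c,p):
    im=c['im'];q=c['A'].T@(np.array(p)-c['t']);return np.array([im['fx']*q[0]/q[2]+im['cx'],im['fy']*q[1]/q[2]+im['cy']])
def save(c,n): cv2.imwrite('pics/'+n,cv2.cvtColor(c['im']['pixels'],cv2.COLOR_RGB2BGR))
np.set_printoptions(precision=4,suppress=True)
E
python3 - <<'E'
from h import *
print(env.get_state())
Z=dict(test_stand=0,stand_mark=.069,nut_grip=.0925,spanner_grip=.007,spanner_jaw=.007,tape=0,coupling=0,pliers=0,marker=0,union_top=.129,saw_crank=.23)
for n in ['scene','side','wrist']:
    c=look(n); save(c,n+'0.png')
    print(n,c['im'].get('attitude'),c['t'],c['im']['fx'])
    for k,z in Z.items():
        l=spotter.landmark_of(k,n)[:2]
        print(k,[(np.round(d['uv'],1),round(d['conf'],2),at_z(c,d['uv'],z)) for d in l])
E
```

```text
pics
{'clock': 0.0, 'joint_pos': array([ 1.1144,  0.314 ,  0.045 ,  1.3036, -0.    ,  1.4312]), 'qvel': array([ 0.0004, -0.0003,  0.0007, -0.0005,  0.0013, -0.0004]), 'tau': array([  0.001 , -48.0629,  29.8531,   0.0193,   0.0001,  -0.    ]), 'tcp_pos': array([0.1789, 0.5459, 0.2304]), 'orientation': array([-0.0003,  0.1577,  0.9875, -0.0009]), 'wrist_force': array([-0.6333, -0.3249, -0.5232]), 'ft_torque': array([ 0.0376, -0.0079,  0.0481]), 'grip_force': 0.0, 'finger_gap': 0.08521000859360015}
scene [-0.4596  0.8133 -0.3147  0.1681] [-0.2142 -0.9678  0.8136] 507.6055194120877
test_stand [(array([299.7, 214.1]), 0.96, array([0.5697, 0.0235, 0.    ]))]
stand_mark [(array([291.6, 201.7]), 0.75, array([0.5278, 0.0046, 0.069 ])), (array([250.5, 232.6]), 0.37, array([ 0.355 , -0.0414,  0.069 ]))]
nut_grip [(array([296.1, 189.4]), 0.76, array([0.5559, 0.0173, 0.0925])), (array([368.9, 188.5]), 0.32, array([ 0.7095, -0.1208,  0.0925]))]
spanner_grip [(array([320.7, 269.7]), 0.91, array([ 0.4374, -0.2182,  0.007 ]))]
spanner_jaw [(array([347.3, 259.4]), 0.91, array([ 0.5151, -0.2337,  0.007
[... 1055 characters left out ...]
  ]))]
coupling [(array([357.2, 174.4]), 0.67, array([0.7773, 0.2586, 0.    ])), (array([289.2, 195.9]), 0.63, array([0.4498, 0.1253, 0.    ]))]
pliers [(array([283.8, 209.1]), 0.65, array([0.4066, 0.0239, 0.    ])), (array([316.2, 185.9]), 0.43, array([0.5738, 0.1879, 0.    ]))]
marker [(array([326.1, 292.7]), 0.75, array([ 0.4059, -0.4462,  0.    ]))]
union_top [(array([327.2, 173.4]), 0.81, array([ 0.5521, -0.0071,  0.129 ]))]
saw_crank [(array([355.3, 173.9]), 0.81, array([ 0.5399, -0.2745,  0.23  ]))]
wrist None [0.1022 0.5721 0.3743] 309.5536754255231
test_stand []
stand_mark []
nut_grip []
spanner_grip []
spanner_jaw []
tape []
coupling []
pliers []
marker []
union_top []
saw_crank []
```

View pics/scene0.png

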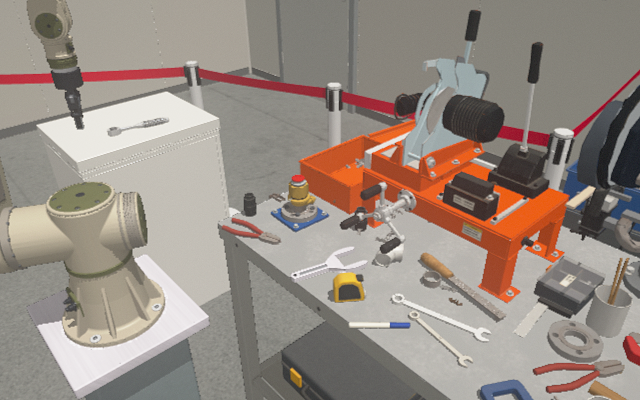

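```bash
python3 - <<'E'
from h import *
c=look('wrist'); print(np.array(c['im']['mount'])); print(rot(c['st']['orientation']))
E
```

```text
[[-0.0008 -0.949  -0.3154  0.0811]
 [ 1.     -0.0009  0.      0.0004]
 [-0.0003 -0.3154  0.949  -0.143 ]
 [ 0.      0.      0.      1.    ]]
[[-0.9502  0.3115  0.0001]
 [ 0.3115  0.9502  0.0001]
 [-0.      0.0002 -1.    ]]
```

The picture shows the stand at about (300,210), the spanner at (330,263), the saw crank at about (380,205), the coupling at (249,205), the pliers at (250,232), the tape at (347,288) and the marker at (380,325). The networks' results agree with it. I'll move to a viewpoint close to the stand.

>>> {"fn": "jog_arm", "kwargs": {
  "increments": [
    [[-0.135,-0.126,-0.006,0,0,0,0],[-0.135,-0.126,-0.006,0,0,0,0],[-0.135,-0.126,-0.006,0,0,0,0],[-0.135,-0.126,-0.006,0,0,0,0],[-0.135,-0.126,-0.006,0,0,0,0],[-0.135,-0.126,-0.006,0,0,0,0],[-0.135,-0.126,-0.006,0,0,0,0],[-0.135,-0.126,-0.006,0,0,0,0],[-0.135,-0.126,-0.006,0,0,0,0],[-0.135,-0.126,-0.006,0,0,0,0],[-0.135,-0.126,-0.006,0,0,0,0],[-0.135,-0.126,-0.006,0,0,0,0],[-0.135,-0.126,-0.006,0,0,0,0],[0,0,0,0,0,-0.034,0],[0,0,0,0,0,-0.034,0],[0,0,0,0,0,-0.033,0],[0,0,0,0,0,0,0]]
  ]
}}

```text
clock: 3.55
tcp_pos: [0.4686, 0.0203, 0.2508]
orientation: [0.0, -0.0, 1.0, 0.0]
wrist_force: [0.3, 0.4, 0.2]
finger_gap: 0.0853
grip_force: 0.0
```

```bash
python3 - <<'E'
from h import *
c=look('wrist'); save(c,'w1.png'); print(c['st']['tcp_pos'],c['st']['joint_pos'],rot(c['st']['orientation'])[:,0])
Z=dict(test_stand=0,stand_mark=.069,nut_grip=.0925,union_top=.129,coupling=0,pliers=0)
for k,z in Z.items(): print(k,[(np.round(d['uv'],1),round(d['conf'],2),at_z(c,d['uv'],z)) for d in spotter.landmark_of(k,'wrist')[:2]])
im=c['im']['pixels'][:, :, ::-1]; u,v=map(int,proj(c,[.567,.02,.09])); x0=max(0,u-130);y0=max(0,v-110)
cv2.imwrite('pics/w1c.png',cv2.resize(im[y0:y0+200,x0:x0+260],None,fx=3,fy=3,interpolation=cv2.INTER_CUBIC)); print(x0,y0)
E
```

```text
[0.4686 0.0203 0.2508] [-0.1281  0.1021 -0.1724  1.2962  0.0001 -0.1283] [-1.     -0.0002 -0.0001]
test_stand [(array([317.6, 230.7]), 0.89, array([0.5619, 0.0211, 0.    ]))]
stand_mark [(array([318.3, 234.6]), 0.63, array([0.5362, 0.0219, 0.069 ]))]
nut_grip [(array([314.7, 267.9]), 0.59, array([0.5657, 0.0178, 0.0925]))]
union_top [(array([311.1, 286.4]), 0.74, array([0.5649, 0.0145, 0.129 ]))]
coupling [(array([402.6, 161.7]), 0.65, array([0.4653, 0.1305, 0.    ]))]
pliers []
186 157
```

View pics/w1c.png

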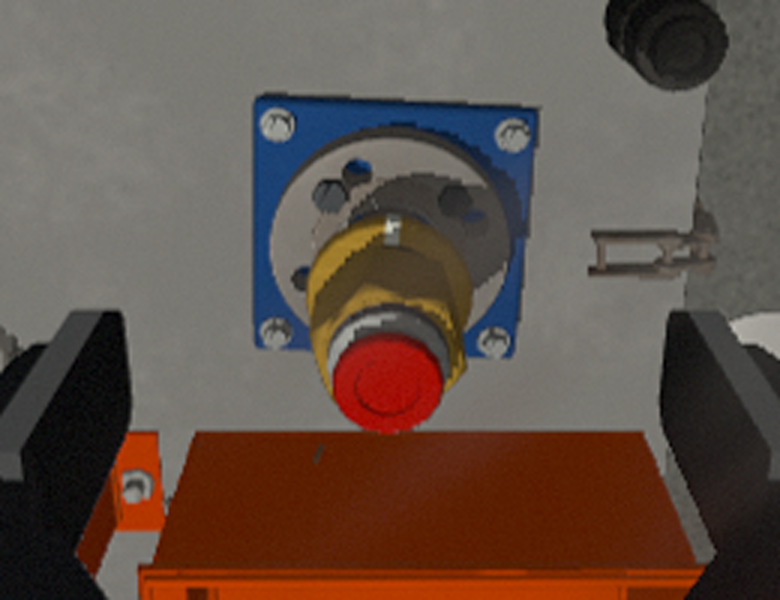

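The crop shows the collar mark towards the robot at crop (391,230), with the nut's own mark hidden on the far side. I'll look from right overhead.

>>> {"fn": "jog_arm", "kwargs": {
  "increments": [
    [[-0.16,0,0,0,0,0,0],[-0.16,0,0,0,0,0,0],[-0.16,0,0,0,0,0,0],[0,0,0,0,0,0,0]]
  ]
}}

```text
clock: 4.3
tcp_pos: [0.5925, 0.0205, 0.2484]
orientation: [-0.0, -0.0, 1.0, 0.0]
wrist_force: [-0.0, 0.4, -0.6]
finger_gap: 0.0857
grip_force: 0.0
```

```bash
cat > l.py <<'E'
from h import *
import sys
n=sys.argv[1]; w=int(sys.argv[2]) if len(sys.argv)>2 else 260
c=look('wrist'); print(c['st']['tcp_pos'],c['st']['joint_pos'],rot(c['st']['orientation'])[:,0])
Z=dict(test_stand=0,stand_mark=.069,nut_grip=.0925,union_top=.129)
for k,z in Z.items(): print(k,[(np.round(d['uv'],1),round(d['conf'],2),at_z(c,d['uv'],z)) for d in spotter.landmark_of(k,'wrist')[:2]])
im=c['im']['pixels'][:, :, ::-1]; u,v=map(int,proj(c,[.566,.019,.09])); h=w*3//4; x0=max(0,u-w//2);y0=max(0,v-h//2)
f=780/w; cv2.imwrite('pics/%s.png'%n,cv2.resize(im[y0:y0+h,x0:x0+w],None,fx=f,fy=f,interpolation=cv2.INTER_CUBIC)); print(x0,y0,f)
import pickle; pickle.dump(c,open(n+'.pkl','wb'))
E
python3 l.py w2 180
```

```text
[0.5925 0.0205 0.2484] [-0.1009  0.3452  0.1327  1.3584  0.0002 -0.101 ] [-1.     -0.0001  0.0001]
test_stand [(array([316.1, 140.2]), 0.73, array([0.5615, 0.0194, 0.    ]))]
stand_mark [(array([318.8, 124.8]), 0.85, array([0.5372, 0.0224, 0.069 ]))]
nut_grip []
union_top [(array([311.6, 164.2]), 0.76, array([0.5654, 0.016 , 0.129 ]))]
225 89 4.333333333333333
```

View pics/w2.png

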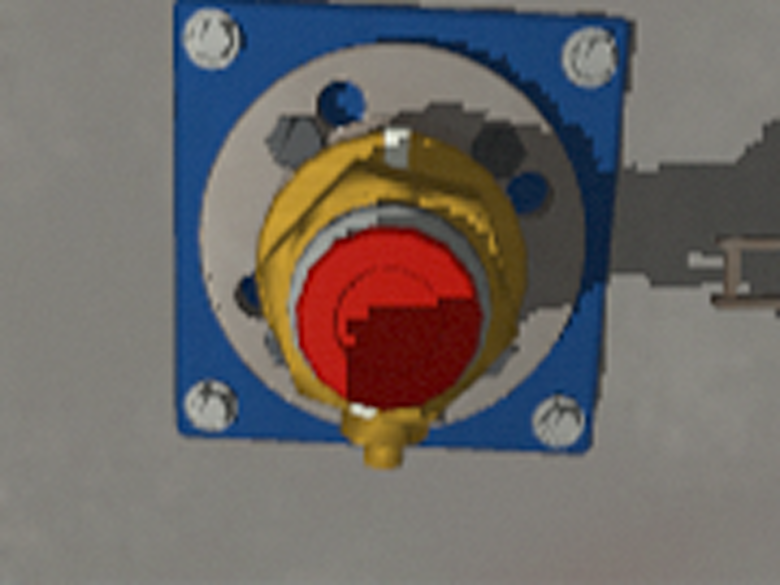

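Overhead: the collar mark is at crop (397,145), a white speck (nut mark) at (362,410) just left of the drain cock, and hexagon corners at about (347,165) and (270,255).

```bash
python3 - <<'E'
from h import *
import pickle
c=pickle.load(open('w2.pkl','rb'))
P=lambda u,v:(225+u/4.3333,89+v/4.3333)
B=[at_z(c,P(*p),.012) for p in [(212,38),(592,56),(558,420),(210,406)]]
print('bolts',np.array(B)[:,:2],'centre',np.mean(B,0)[:2])
d=B[1]-B[0],B[2]-B[3],B[0]-B[3],B[1]-B[2]
for v in d: print('edge ang',np.degrees(np.arctan2(v[1],v[0])))
m=at_z(c,P(397,145),.069);print('mark',m)
t=at_z(c,P(391,318),.129);print('top',t)
C=np.mean(B,0)[:2]; 
for n,p,z in [('speck',(362,410),.1105),('speck lo',(362,410),.095),('cornerA',(347,165),.1105),('cornerB',(270,255),.1105),('cornerA',(347,165),.1),('cornerB',(270,255),.1)]:
    q=at_z(c,P(*p),z)[:2]; 
    for CC in (C,): r=q-CC; print(n,z,q,np.hypot(*r),np.degrees(np.arctan2(r[1],r[0])))
r=m[:2]-C;print('markang',np.degrees(np.arctan2(r[1],r[0])),np.hypot(*r))
# overlays
im=c['im']['pixels'][:,:,::-1][89:224,225:405]; im=cv2.resize(im,None,fx=3.5,fy=3.5,interpolation=cv2.INTER_CUBIC)
out=im.copy()
g=cv2.cvtColor(im,cv2.COLOR_BGR2LAB); out=cv2.convertScaleAbs(im,alpha=1.6,beta=30)
cv2.imwrite('pics/w2b.png',out)
E
```

```text
bolts [[ 0.5111 -0.0295]
 [ 0.5158  0.0727]
 [ 0.6175  0.0672]
 [ 0.6131 -0.0346]] centre [0.5644 0.019 ]
edge ang 87.37998729444108
edge ang 87.5662580600735
edge ang 177.09873422285852
edge ang 176.92666348224552
mark [0.5349 0.0202 0.069 ]
top [0.5638 0.0191 0.129 ]
speck 0.1105 [0.5877 0.0126] 0.024146808508419534 -15.142790843180574
speck lo 0.095 [0.5919 0.0122] 0.028328927309605283 -13.8049102405172
cornerA 0.1105 [0.5359 0.0101] 0.029856994902236648 -162.71295895099854
cornerB 0.1105 [ 0.5542 -0.0062] 0.027166781501956273 -112.00438326868073
cornerA 0.1 [0.5368 0.0097] 0.029115197828115627 -161.4254091328807
cornerB 0.1 [ 0.5558 -0.0072] 0.02757011029537842 -108.14046972682631
markang 177.51739690551202 0.029492254471496854
```

The stand axis is at (0.564, 0.019) with yaw about -2.7°. The nut mark is at about -15°, which puts the nut about 108° short of snug. I'll grasp across the flats along 105°.

>>> {"fn": "jog_arm", "kwargs": {
  "increments": [
    [[0.112,-0.006,0,0,0,0,0],[0,0,0,0,0,-0.042,0],[0,0,0,0,0,-0.042,0],[0,0,0.17,0,0,0,0],[0,0,0.17,0,0,0,0],[0,0,0.17,0,0,0,0],[0,0,0.1,0,0,0,0],[0,0,0.083,0,0,0,0],[0,0,0,0,0,0,0]]
  ],
  "force": 60
}}

```text
clock: 5.45
tcp_pos: [0.5572, 0.0195, 0.0755]
orientation: [-0.002, -0.132, 0.991, 0.001]
wrist_force: [-0.2, 0.5, -0.5]
finger_gap: 0.0851
grip_force: 0.0
```

>>> {"fn": "jog_arm", "kwargs": {
  "increments": [
    [[-0.027,-0.009,0,0,0,0,0],[0,0,0,0,0,0,0],[0,0,0,0,0,0,255],[0,0,0,0,0,0,255],[0,0,0,0,0,0,255],[0,0,0,0,0,0,255],[0,0,0,0,0,0,255],[0,0,0,0,0,0,255]]
  ],
  "force": 60
}}

```text
clock: 6.25
tcp_pos: [0.5681, 0.0189, 0.0787]
orientation: [0.001, -0.132, 0.991, -0.0]
wrist_force: [-1.5, -0.2, 6.2]
finger_gap: 0.0492
grip_force: 61.2
```

```bash
python3 - <<'E'
from h import *
s=env.get_state(); print(s)
E
```

```text
{'clock': 6.25, 'joint_pos': array([-0.1082,  0.3895, -0.2327,  0.9471,  0.0004, -0.3728]), 'qvel': array([ 0.0006, -0.0007,  0.0021,  0.0005,  0.0006, -0.0003]), 'tau': array([ -0.3223, -46.0546,  25.385 ,  -0.5815,  -0.1604,   0.017 ]), 'tcp_pos': array([0.5681, 0.0189, 0.0787]), 'orientation': array([ 0.0008, -0.1319,  0.9913, -0.    ]), 'wrist_force': array([-1.4769, -0.2206,  6.1797]), 'ft_torque': array([0.1292, 0.3163, 0.0046]), 'grip_force': 61.24200493446551, 'finger_gap': 0.04922031252715877}
```

>>> {"fn": "jog_arm", "kwargs": {
  "increments": [
    [[0.012,0.003,-0.004,0,0,0,255],[0,0,0,0,0,0.047,255],[0,0,0,0,0,0.047,255],[0,0,0,0,0,0.047,255],[0,0,0,0,0,0,255]]
  ]
}}

```text
clock: 6.75
tcp_pos: [0.568, 0.0171, 0.0785]
orientation: [0.003, 0.091, 0.996, -0.001]
wrist_force: [9.3, -3.7, -8.6]
finger_gap: 0.0492
grip_force: 65.8
```

```bash
cat > s.py <<'E'
from h import *
s=env.get_state(); X=rot(s['orientation'])[:,0]
print(s['clock'],s['tcp_pos'],'xang',np.degrees(np.arctan2(X[1],X[0])),'F',s['wrist_force'],'T',s['ft_torque'],'gap',s['finger_gap'],s['joint_pos'][[0,5]], s['tau'][5])
E
python3 s.py
```

```text
6.75 [0.568  0.0171 0.0785] xang 169.51535363367702 F [ 9.3015 -3.6696 -8.6302] T [-0.7206 -1.8246 -0.0987] gap 0.04915739920873037 [-0.1101  0.0729] 0.7350157387554646
```

>>> {"fn": "jog_arm", "kwargs": {
  "increments": [
    [[-0.011,0.006,0.008,0,0,0.04,255],[0,0,0,0,0,0.047,255],[0,0,0.001,0,0,0.047,255],[0,0,0,0,0,0.047,255],[0,0,0.001,0,0,0.047,255],[0,0,0,0,0,0.047,255],[0,0,0,0,0,0,255]]
  ]
}}

```text
clock: 7.45
tcp_pos: [0.5664, 0.0145, 0.0776]
orientation: [0.002, 0.501, 0.865, -0.005]
wrist_force: [-7.3, -17.3, 12.3]
finger_gap: 0.0489
grip_force: 68.3
```

```bash
python3 s.py
```

```text
7.45 [0.5664 0.0145 0.0776] xang 119.86617406805162 F [ -7.3261 -17.3265  12.3162] T [-3.0445  1.4182 -0.1161] gap 0.04894474493391895 [-0.1105  0.939 ] 0.7701990008354187
```

>>> {"fn": "jog_arm", "kwargs": {
  "increments": [
    [[-0.013,-0.017,-0.005,0,0,0,255],[0,0,0,0,0,0.035,255],[0,0,0,0,0,0.035,255],[0,0,0,0,0,0.03,255],[0,0,0,0,0,0,255]]
  ]
}}

```text
clock: 7.95
tcp_pos: [0.5651, 0.0139, 0.0774]
orientation: [0.0, 0.628, 0.778, -0.001]
wrist_force: [-2.1, -5.1, 3.0]
finger_gap: 0.0492
grip_force: 67.3
```

```bash
python3 s.py
```

```text
7.95 [0.5651 0.0139 0.0774] xang 102.21744486482406 F [-2.1455 -5.0799  2.9935] T [-0.8765  0.323  -0.124 ] gap 0.04919474582269126 [-0.1165  1.241 ] 0.5152376554906368
```

Forces are now low and the torque is still 0.12 N m, so the nut is running free. I'll continue in fine steps.

>>> {"fn": "jog_arm", "kwargs": {
  "increments": [
    [[0,0,0,0,0,0.022,255],[0,0,0.001,0,0,0.022,255],[0,0,0,0,0,0,255]]
  ]
}}

```text
clock: 8.25
tcp_pos: [0.5646, 0.0138, 0.0773]
orientation: [0.0, 0.68, 0.734, -0.001]
wrist_force: [-3.3, -4.7, 5.0]
finger_gap: 0.049
grip_force: 67.5
```

```bash
python3 s.py
```

```text
8.25 [0.5646 0.0138 0.0773] xang 94.37436641440839 F [-3.2524 -4.6883  5.0382] T [-0.9309  0.6661 -0.1256] gap 0.049034683800621856 [-0.1166  1.3779] 0.26427327655255795
```

>>> {"fn": "jog_arm", "kwargs": {
  "increments": [
    [[0,0,0,0,0,0.011,255],[0,0,0,0,0,0,255]]
  ]
}}

```text
clock: 8.45
tcp_pos: [0.5645, 0.0138, 0.0773]
orientation: [0.0, 0.692, 0.722, -0.001]
wrist_force: [-3.9, -6.2, 4.6]
finger_gap: 0.0487
grip_force: 67.6
```

```bash
python3 s.py
```

```text
8.45 [0.5645 0.0138 0.0773] xang 92.4401456317171 F [-3.8749 -6.1726  4.5614] T [-0.9677  0.7505 -0.12  ] gap 0.04865150692270003 [-0.1166  1.4116] 0.05892057437449694
```

>>> {"fn": "jog_arm", "kwargs": {
  "increments": [
    [[0,0,0,0,0,0.01,255],[0,0,0,0,0,0,255]]
  ]
}}

```text
clock: 8.65
tcp_pos: [0.5643, 0.0138, 0.0773]
orientation: [0.0, 0.703, 0.711, -0.001]
wrist_force: [-3.5, -5.5, 5.0]
finger_gap: 0.0488
grip_force: 67.6
```

```bash
python3 s.py
```

```text
8.65 [0.5643 0.0138 0.0773] xang 90.64740957011414 F [-3.5338 -5.5159  4.9841] T [-0.9928  0.7721 -0.0527] gap 0.04881261798599001 [-0.1166  1.4429] 0.048527674516662955
```

>>> {"fn": "jog_arm", "kwargs": {
  "increments": [
    [[0,0,0,0,0,0.008,255],[0,0,0,0,0,0,255]]
  ]
}}

```text
clock: 8.85
tcp_pos: [0.5642, 0.0138, 0.0772]
orientation: [-0.0, 0.712, 0.702, -0.001]
wrist_force: [-5.1, -5.1, 5.2]
finger_gap: 0.0489
grip_force: 67.6
```

```bash
python3 s.py
```

```text
8.85 [0.5642 0.0138 0.0772] xang 89.21617218332393 F [-5.0704 -5.1405  5.2349] T [-1.0288  0.8357 -0.0971] gap 0.04888927337864724 [-0.1166  1.4679] 0.05856600240804255
```

>>> {"fn": "jog_arm", "kwargs": {
  "increments": [
    [[0,0,0,0,0,0.008,255],[0,0,0,0,0,0,255]]
  ]
}}

```text
clock: 9.05
tcp_pos: [0.5641, 0.0138, 0.0772]
orientation: [-0.0, 0.721, 0.693, -0.002]
wrist_force: [-5.5, -5.0, 5.6]
finger_gap: 0.0492
grip_force: 67.6
```

```bash
python3 s.py
```

```text
9.05 [0.5641 0.0138 0.0772] xang 87.77855829815202 F [-5.5457 -5.0321  5.6271] T [-1.0051  0.8449 -0.0341] gap 0.04924420853189251 [-0.1166  1.493 ] 0.05917014554142952
```

>>> {"fn": "jog_arm", "kwargs": {
  "increments": [
    [[0,0,0,0,0,0.008,255],[0,0,0,0,0,0,255]]
  ]
}}

```text
clock: 9.25
tcp_pos: [0.564, 0.0138, 0.0772]
orientation: [-0.0, 0.729, 0.684, -0.002]
wrist_force: [-5.2, -5.8, 5.5]
finger_gap: 0.0487
grip_force: 67.6
```

```bash
python3 s.py
```

```text
9.25 [0.564  0.0138 0.0772] xang 86.35040046014633 F [-5.1731 -5.8146  5.5046] T [-1.1115  0.8232  0.0162] gap 0.04869685750164442 [-0.1166  1.5179] 0.14425450935959816
```

>>> {"fn": "jog_arm", "kwargs": {
  "increments": [
    [[0,0,0,0,0,0.008,255],[0,0,0,0,0,0,255]]
  ]
}}

```text
clock: 9.45
tcp_pos: [0.564, 0.0138, 0.0772]
orientation: [0.0, 0.737, 0.675, -0.002]
wrist_force: [-6.1, -5.6, 4.6]
finger_gap: 0.0493
grip_force: 67.8
```

```bash
python3 s.py
```

```text
9.45 [0.564  0.0138 0.0772] xang 84.98455915724195 F [-6.1471 -5.598   4.566 ] T [-1.2301  0.512   0.516 ] gap 0.04932546714889802 [-0.1164  1.5419] 0.7042700797319412
```

>>> {"fn": "jog_arm", "kwargs": {
  "increments": [
    [[0,0,0,0,0,0.008,255],[0,0,0,0,0,0,255]]
  ]
}}

```text
clock: 9.65
tcp_pos: [0.5639, 0.0138, 0.0772]
orientation: [0.0, 0.746, 0.666, -0.002]
wrist_force: [-6.4, -5.9, 5.2]
finger_gap: 0.049
grip_force: 67.8
```

```bash
python3 s.py
```

```text
9.65 [0.5639 0.0138 0.0772] xang 83.55953990870663 F [-6.4263 -5.9014  5.2192] T [-1.2924  0.5401  0.6613] gap 0.0490247330512331 [-0.1163  1.5669] 0.7794840820133686
```

Snug: the torque jumped from about 0 to 0.66 N m at the expected angle. I'll release, rise, and go to look at the spanner.

>>> {"fn": "jog_arm", "kwargs": {
  "increments": [
    [[0,0,0,0,0,0,0],[0,0,0,0,0,0,0],[0,0,0,0,0,0,0],[0,0,0,0,0,0,0],[0,0,-0.17,0,0,0,0],[0,0,-0.17,0,0,0,0],[0,0,-0.17,0,0,0,0],[0,0,-0.17,0,0,-0.049,0],[0,0,0,0,0,-0.049,0],[0,0,0,0,0,-0.049,0],[0,0,0,0,0,-0.049,0],[0,0,0,0,0,-0.049,0],[0,0,0,0,0,-0.049,0],[0,0,0,0,0,-0.049,0],[0,0,0,0,0,-0.049,0],[0,0,0,0,0,0,0]]
  ]
}}

```text
clock: 11.25
tcp_pos: [0.5655, 0.0149, 0.247]
orientation: [-0.0, 0.24, 0.971, 0.0]
wrist_force: [-0.6, -0.6, -0.6]
finger_gap: 0.0854
grip_force: 0.0
```

```bash
python3 s.py; python3 l.py w3 150
```

```text
11.25 [0.5655 0.0149 0.247 ] xang 152.17191603460478 F [-0.6331 -0.5963 -0.5782] T [ 0.0357  0.013  -0.0129] gap 0.08536518256304897 [-0.1158  0.3699] -1.0547035932540894
[0.5655 0.0149 0.247 ] [-0.1158  0.2913  0.0541  1.3336  0.0003  0.3699] [-0.8844  0.4668  0.0001]
test_stand [(array([319., 165.]), 0.63, array([0.5667, 0.0173, 0.    ]))]
stand_mark [(array([308.5, 152.8]), 0.77, array([0.5373, 0.02  , 0.069 ]))]
nut_grip [(array([269.3,  37.7]), 0.35, array([0.431 , 0.0398, 0.0925]))]
union_top [(array([318.4, 189.7]), 0.57, array([0.5618, 0.0184, 0.129 ]))]
245 126 5.2
```

View pics/w3.png

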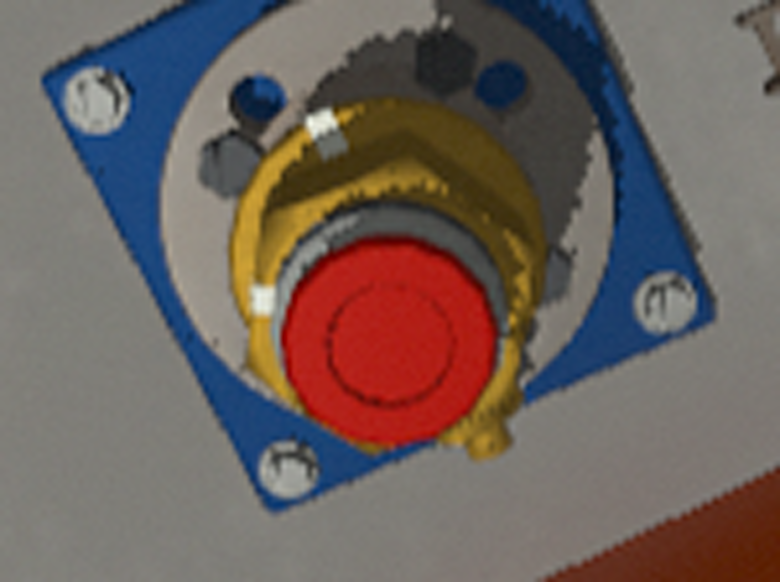

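The nut's mark is now plainly seen at crop (264,300), and the collar mark at (324,130). I'll measure the angle between them and move to the spanner.

```bash
python3 - <<'E'
from h import *
import pickle
c=pickle.load(open('w3.pkl','rb'))
P=lambda u,v:(245+u/5.2,126+v/5.2)
a=at_z(c,P(97,100),.012);b=at_z(c,P(665,302),.012);d=at_z(c,P(288,470),.012);C=(a+b)[:2]/2;print(C,np.degrees(np.arctan2(*(d-a)[1::-1])))
t=at_z(c,P(391,342),.129);print('top',t)
for n,p,z in [('collar',(324,130),.069),('nut',(264,300),.1085),('nut',(264,300),.1)]:
    q=at_z(c,P(*p),z)[:2]
    for CC in (C,t[:2]):r=q-CC;print(n,z,q,np.hypot(*r),np.degrees(np.arctan2(r[1],r[0])))
E
```

```text
[0.5647 0.0187] -2.9615195456953014
top [0.5642 0.0189 0.129 ]
collar 0.069 [0.5351 0.0197] 0.029616623782324453 178.05803658476827
collar 0.069 [0.5351 0.0197] 0.02914345944791996 178.34171087783704
nut 0.1085 [ 0.552  -0.0004] 0.022975899952089367 -123.57490505708012
nut 0.1085 [ 0.552  -0.0004] 0.022855418524336337 -122.37441059757977
nut 0.1 [ 0.5538 -0.002 ] 0.02346990144370579 -117.81760948241825
nut 0.1 [ 0.5538 -0.002 ] 0.02339818234381907 -116.62004818631328
```

>>> {"fn": "jog_arm", "kwargs": {
  "increments": [
    [[0.12,-0.145,0,0,0,0,0],[0.12,-0.145,0,0,0,0,0],[0.12,-0.145,0,0,0,0,0],[0.12,-0.145,0,0,0,0,0],[0.12,-0.145,0,0,0,0,0],[0.12,-0.145,0,0,0,0,0],[0.12,-0.145,0,0,0,0,0],[0,0,0,0,0,-0.047,0],[0,0,0,0,0,-0.047,0],[0,0,0,0,0,0,0]]
  ]
}}

```text
clock: 12.5
tcp_pos: [0.2609, -0.1118, 0.2473]
orientation: [0.001, 0.097, 0.995, -0.0]
wrist_force: [0.2, -0.5, 0.6]
finger_gap: 0.0853
grip_force: 0.0
```

```bash
python3 - <<'E'
from h import *
import pickle
c=look('wrist'); save(c,'w4.png'); pickle.dump(c,open('w4.pkl','wb')); print(c['st']['tcp_pos'],rot(c['st']['orientation'])[:,0])
for k,z in dict(spanner_grip=.007,spanner_jaw=.007,tape=0,saw_crank=.23).items(): print(k,[(np.round(d['uv'],1),round(d['conf'],2),at_z(c,d['uv'],z)) for d in spotter.landmark_of(k,'wrist')[:2]])
E
```

```text
[ 0.2609 -0.1118  0.2473] [-0.9813  0.1927 -0.0012]
spanner_grip [(array([273.7, 290. ]), 0.61, array([ 0.4274, -0.2085,  0.007 ]))]
spanner_jaw []
tape []
saw_crank []
```

View pics/w4.png

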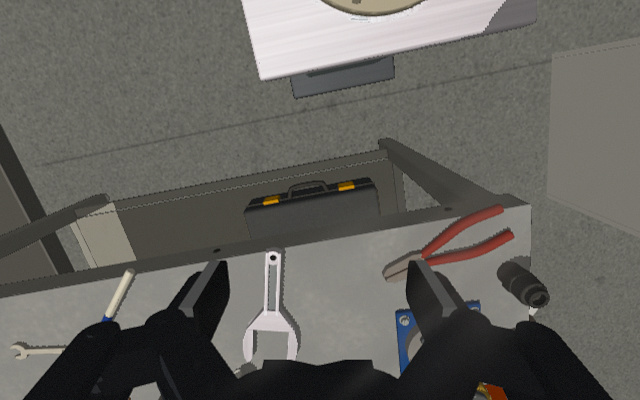

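The view shows I overshot towards the robot. The spanner's hole end is at (273,258), the neck at (271,308) and the jaw at about (271,345).

```bash
python3 - <<'E'
from h import *
import pickle
c=pickle.load(open('w4.pkl','rb'))
a=at_z(c,(273.5,258),.012);b=at_z(c,(271,306),.012);t=at_z(c,(250,333),.012);t2=at_z(c,(296,333),.012)
print(a,b,t,t2,np.degrees(np.arctan2(*(b-a)[1::-1])))
M=rot(c['st']['orientation']); print(np.array([.40,-.215,.25])-c['st']['tcp_pos'], M.T@(np.array([.40,-.215,.25])-c['st']['tcp_pos'])/.25)
E
```

```text
[ 0.3744 -0.1952  0.012 ] [ 0.4498 -0.2173  0.012 ] [ 0.4906 -0.2598  0.012 ] [ 0.5039 -0.1921  0.012 ] -16.36637773972021
[ 0.1391 -0.1032  0.0027] [-0.6256 -0.2978 -0.0098]
```

>>> {"fn": "jog_arm", "kwargs": {
  "increments": [
    [[-0.156,-0.075,0,0,0,0,0],[-0.156,-0.075,0,0,0,0,0],[-0.156,-0.075,0,0,0,0,0],[-0.156,-0.075,0,0,0,0,0],[0,0,0,0,0,0.022,0],[0,0,0,0,0,0,0]]
  ]
}}

```text
clock: 13.35
tcp_pos: [0.4009, -0.2147, 0.2458]
orientation: [-0.001, 0.13, 0.992, 0.001]
wrist_force: [-0.9, -0.2, 0.2]
finger_gap: 0.0854
grip_force: 0.0
```

```bash
python3 - <<'E'
from h import *
import pickle
c=look('wrist'); save(c,'w5.png'); pickle.dump(c,open('w5.pkl','wb')); print(c['st']['tcp_pos'],rot(c['st']['orientation'])[:,0])
for k,z in dict(spanner_grip=.007,spanner_jaw=.007,tape=0,saw_crank=.23).items(): print(k,[(np.round(d['uv'],1),round(d['conf'],2),at_z(c,d['uv'],z)) for d in spotter.landmark_of(k,'wrist')[:2]])
E
```

```text
[ 0.4009 -0.2147  0.2458] [-0.9662  0.2579  0.0026]
spanner_grip [(array([324.9, 186.1]), 0.83, array([ 0.4278, -0.2111,  0.007 ]))]
spanner_jaw [(array([235., 210.]), 0.7, array([ 0.4287, -0.3331,  0.007 ]))]
tape [(array([236.3, 207.7]), 0.63, array([ 0.428 , -0.3329,  0.    ]))]
saw_crank [(array([547., 238.]), 0.44, array([ 0.4284, -0.0876,  0.23  ]))]
```

View pics/w5.png

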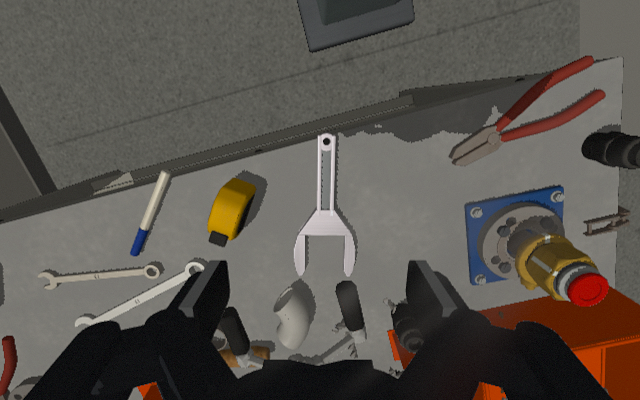

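The spanner is plain here: its hole is at (326,142), the grip at (325,186), the mouth bottom at (326,235), and the tips at (301,274) and (350,274).

```bash
python3 - <<'E'
from h import *
import pickle
c=pickle.load(open('w5.pkl','rb'))
for p in [(326.5,142),(326.5,135),(325,186),(326,235),(301,274),(350,274),(325.5,274)]: print(p,at_z(c,p,.013))
a=at_z(c,(326.5,142),.013);b=at_z(c,(325.7,274),.013);print(np.degrees(np.arctan2(*(b-a)[1::-1])),np.linalg.norm(b-a))
t=at_z(c,(325,186),.009);M=rot(c['st']['orientation']);t[2]=.004;print(t,M.T@(t-c['st']['tcp_pos'])/.25)
X=M[:,0];print(np.degrees(np.arctan2(X[1],X[0])))
E
```

```text
(326.5, 142) [ 0.3734 -0.1951  0.013 ]
(326.5, 135) [ 0.3654 -0.1931  0.013 ]
(325, 186) [ 0.4261 -0.2107  0.013 ]
(326, 235) [ 0.4916 -0.2263  0.013 ]
(301, 274) [ 0.5398 -0.2746  0.013 ]
(350, 274) [ 0.5575 -0.2089  0.013 ]
(325.5, 274) [ 0.5486 -0.2418  0.013 ]
-14.811730141294452 0.18130635350912955
[ 0.4272 -0.2108  0.004 ] [-0.1002  0.0407  0.9668]
165.05565153992708
```

>>> {"fn": "jog_arm", "kwargs": {
  "increments": [
    [[-0.1,0.044,0,0,0,0,0],[0,0,0.18,0,0,0,0],[0,0,0.18,0,0,0,0],[0,0,0.18,0,0,0,0],[0,0,0.18,0,0,0,0],[0,0,0.14,0,0,0,0],[0,0,0.08,0,0,0,0],[0,0,0,0,0,0,0],[0,0,0,0,0,0,0]]
  ]
}}

```text
clock: 14.5
tcp_pos: [0.4271, -0.2104, 0.0128]
orientation: [0.0, 0.13, 0.992, -0.0]
wrist_force: [0.4, -0.3, 1.1]
finger_gap: 0.0857
grip_force: 0.0
```

```bash
python3 s.py
```

```text
14.5 [ 0.4271 -0.2104  0.0128] xang 165.09525341663985 F [ 0.3956 -0.3414  1.0808] T [-0.0056 -0.0059  0.0512] gap 0.08565408805835166 [-0.6267 -0.3665] -0.0018581192853162065
```

>>> {"fn": "jog_arm", "kwargs": {
  "increments": [
    [[0,0,0.03,0,0,0,0],[0,0,0,0,0,0,255],[0,0,0,0,0,0,255],[0,0,0,0,0,0,255],[0,0,0,0,0,0,255],[0,0,0,0,0,0,255],[0,0,0,0,0,0,255],[0,0,0,0,0,0,255],[0,0,0,0,0,0,255]]
  ],
  "force": 100
}}

```text
clock: 15.4
tcp_pos: [0.4273, -0.2107, 0.0053]
orientation: [0.0, 0.13, 0.992, -0.0]
wrist_force: [-0.9, 1.0, 7.2]
finger_gap: 0.0189
grip_force: 98.2
```

```bash
python3 s.py
```

```text
15.4 [ 0.4273 -0.2107  0.0053] xang 165.07132851166682 F [-0.8585  0.9676  7.1905] T [ 0.1643  0.3178 -0.0715] gap 0.018887958785051537 [-0.6268 -0.3662] -0.08498364826664329
```

>>> {"fn": "jog_arm", "kwargs": {
  "increments": [
    [[0,0,-0.04,0,0,0,255],[0.07,0,0,0,0,0,255],[0.11,0,0,0,0,0,255],[0.1,0,0,0,0,0,255],[0,0,-0.1,0,0,0,255],[0,0,-0.17,0,0,0,255],[0,0,-0.17,0,0,0,255],[0,0,-0.12,0,0,-0.04,255],[0,0,0,0,0,-0.04,255],[0,0,0,0,0,-0.04,255],[0,0,0,0,0,-0.04,255],[0,0,0,0,0,-0.04,255],[0,0,0,0,0,-0.033,255],[0,0,0,0,0,0,255],[0,0,0,0,0,0,255]]
  ]
}}

```text
clock: 16.9
tcp_pos: [0.3593, -0.1924, 0.1548]
orientation: [0.0, -0.232, 0.973, 0.0]
wrist_force: [0.1, -0.6, -1.1]
finger_gap: 0.0191
grip_force: 98.4
```

```bash
python3 s.py; cat > to.py <<'E'
from h import *
import sys
p=np.array(list(map(float,sys.argv[1:4]))); s=env.get_state(); M=rot(s['orientation']); X=M[:,0]
print('tool shift units',M.T@(p-s['tcp_pos'])/.25,'turn units',-((float(sys.argv[4])-np.degrees(np.arctan2(X[1],X[0]))+180)%360-180)/180)
E
python3 to.py .413 -.058 .15 -153
```

```text
16.9 [ 0.3593 -0.1924  0.1548] xang -153.117503666039 F [ 0.0565 -0.621  -1.0959] T [-0.0183  0.0608  0.0347] gap 0.01909622507531877 [-0.6891 -1.1583] -0.058825090527534485
tool shift units [-0.4345  0.3823  0.019 ] turn units -0.0006527981446611067
```

>>> {"fn": "jog_arm", "kwargs": {
  "increments": [
    [[-0.109,0.0955,0,0,0,0,255],[-0.109,0.0955,0,0,0,0,255],[-0.109,0.0955,0,0,0,0,255],[-0.108,0.0955,0,0,0,0,255],[0,0,0.12,0,0,0,255],[0,0,0.13,0,0,0,255],[0,0,0,0,0,0,255],[0,0,0,0,0,0,255]]
  ]
}}

```text
clock: 17.7
tcp_pos: [0.4123, -0.0578, 0.0922]
orientation: [-0.001, -0.233, 0.972, 0.001]
wrist_force: [0.2, 0.1, -0.8]
finger_gap: 0.0188
grip_force: 98.5
```

```bash
python3 to.py .413 -.058 .090 -153; python3 - <<'E'
from h import *
import pickle
c=look('wrist'); save(c,'w6.png'); pickle.dump(c,open('w6.pkl','wb'))
print(c['st']['tcp_pos'],c['st']['wrist_force'])
E
```

```text
tool shift units [-0.002  -0.0021  0.0087] turn units -0.000217892584458923
[ 0.4123 -0.0578  0.0922] [ 0.244   0.0813 -0.8167]
```

View pics/w6.png

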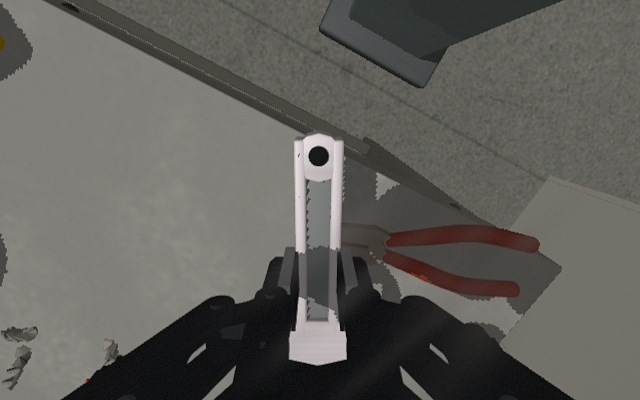

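The spanner sits straight in the fingers, with its hole at (318,156) and its neck at (318,340). I'll check its offset, then slide it on.

```bash
python3 - <<'E'
from h import *
import pickle
c=pickle.load(open('w6.pkl','rb'));M=rot(c['st']['orientation']);t=c['st']['tcp_pos']
for dz in(.0087,-.0053+.0):
  for dx in(.05,.055,.06): print(dz,dx,proj(c,t+M@np.array([dx,0,-dz])))
print(at_z(c,(318,156),t[2]+.0087)-t, M.T@(at_z(c,(318,156),t[2]+.0087)-t))
d=np.array([np.cos(np.radians(27)),np.sin(np.radians(27))]); a=np.array([.5645,.0188])
v=a-t[:2]; print('along',v@d,'lateral',v@np.array([-d[1],d[0]]))
E
```

```text
0.0087 0.05 [316.6081 171.2862]
0.0087 0.055 [316.5902 160.1056]
0.0087 0.06 [316.5719 148.6617]
-0.0053 0.05 [316.6666 164.8174]
-0.0053 0.055 [316.6509 154.5662]
-0.0053 0.06 [316.6348 144.0953]
[-0.0509 -0.0252  0.0087] [ 0.0568  0.0006 -0.0086]
along 0.17035380817148973 lateral -0.0008779385386977437
```

>>> {"fn": "jog_arm", "kwargs": {
  "increments": [
    [[-0.08,-0.003,0.006,0,0,0,255],[-0.06,0,0,0,0,0,255],[-0.03,0,0,0,0,0,255],[-0.03,0,0,0,0,0,255],[0,0,0,0,0,0,255]]
  ]
}}

```text
clock: 18.25
tcp_pos: [0.459, -0.0358, 0.091]
orientation: [0.001, -0.234, 0.972, -0.0]
wrist_force: [0.1, -0.7, -0.4]
finger_gap: 0.0187
grip_force: 98.5
```

```bash
python3 s.py
```

```text
18.25 [ 0.459  -0.0358  0.091 ] xang -152.94734112848485 F [ 0.1426 -0.656  -0.3975] T [-0.014   0.04    0.0249] gap 0.018741217872693908 [-0.2526 -0.7248] 0.07749151904135942
```

>>> {"fn": "jog_arm", "kwargs": {
  "increments": [
    [[-0.03,0,0,0,0,0,255],[-0.03,0,0,0,0,0,255],[-0.03,0,0,0,0,0,255],[0,0,0,0,0,0,255]]
  ]
}}

```text
clock: 18.65
tcp_pos: [0.4788, -0.0254, 0.0906]
orientation: [0.0, -0.234, 0.972, -0.0]
wrist_force: [-0.9, 0.7, -1.0]
finger_gap: 0.0186
grip_force: 98.5
```

```bash
python3 s.py; python3 to.py .4799 -.0243 .091 -153
```

```text
18.65 [ 0.4788 -0.0254  0.0906] xang -152.93960931057828 F [-0.8704  0.741  -0.9843] T [-0.0677  0.0235 -0.0253] gap 0.01859353856603464 [-0.2207 -0.693 ] 0.06948696216568351
tool shift units [-0.006   0.0018 -0.0018] turn units 0.0003355038301206845
```

>>> {"fn": "jog_arm", "kwargs": {
  "increments": [
    [[-0.006,0.002,0,0,0,0,255],[-0.0005,0.02,0,0,0,0.0167,255],[-0.0005,0.02,0,0,0,0.0167,255],[0,0,0,0,0,0,255]]
  ]
}}

```text
clock: 19.05
tcp_pos: [0.4745, -0.0153, 0.0905]
orientation: [-0.0, -0.182, 0.983, -0.0]
wrist_force: [-0.0, -1.2, -1.1]
finger_gap: 0.0187
grip_force: 98.5
```

```bash
python3 s.py
```

```text
19.05 [ 0.4745 -0.0153  0.0905] xang -158.99161809322052 F [-0.0036 -1.1869 -1.1342] T [-0.0814  0.0086 -0.0699] gap 0.018679834943789157 [-0.2014 -0.5681] 0.3715726174414158
```

>>> {"fn": "jog_arm", "kwargs": {
  "increments": [
    [[-0.0005,0.02,0,0,0,0.0167,255],[0,0,0,0,0,0,255]]
  ]
}}

```text
clock: 19.25
tcp_pos: [0.4734, -0.011, 0.0907]
orientation: [0.0, -0.157, 0.988, -0.0]
wrist_force: [0.6, -1.1, -1.1]
finger_gap: 0.0188
grip_force: 98.5
```

```bash
python3 s.py
```

```text
19.25 [ 0.4734 -0.011   0.0907] xang -161.937829212023 F [ 0.643  -1.1029 -1.0822] T [-0.217  -0.0976 -0.0801] gap 0.018826732791662904 [-0.1926 -0.5078] 0.33177335746586323
```

>>> {"fn": "jog_arm", "kwargs": {
  "increments": [
    [[-0.0005,0.02,0,0,0,0.0167,255],[0,0,0,0,0,0,255]]
  ]
}}

```text
clock: 19.45
tcp_pos: [0.4725, -0.0067, 0.0909]
orientation: [0.001, -0.131, 0.991, -0.001]
wrist_force: [1.6, -3.8, -0.8]
finger_gap: 0.0187
grip_force: 98.5
```

```bash
python3 s.py
```

```text
19.45 [ 0.4725 -0.0067  0.0909] xang -164.89090419774757 F [ 1.5863 -3.8313 -0.8326] T [-0.7839 -0.25    0.2381] gap 0.018668683741811347 [-0.1833 -0.447 ] 0.5910921469330788
```

>>> {"fn": "jog_arm", "kwargs": {
  "increments": [
    [[-0.0005,0.02,0,0,0,0.0167,255],[0,0,0,0,0,0,255]]
  ]
}}

```text
clock: 19.65
tcp_pos: [0.4715, -0.0019, 0.0909]
orientation: [0.001, -0.106, 0.994, -0.001]
wrist_force: [1.6, -5.3, -2.2]
finger_gap: 0.0185
grip_force: 98.5
```

```bash
python3 s.py
```

```text
19.65 [ 0.4715 -0.0019  0.0909] xang -167.88791505014973 F [ 1.6432 -5.3265 -2.1744] T [-0.9342 -0.4072  0.2512] gap 0.01848782293545897 [-0.1736 -0.385 ] 0.6064783036708832
```

>>> {"fn": "jog_arm", "kwargs": {
  "increments": [
    [[-0.002,0.04,0,0,0,0.0333,255],[-0.002,0.04,0,0,0,0.0333,255],[-0.002,0.04,0,0,0,0.0333,255],[-0.002,0.04,0,0,0,0.0333,255],[0,0,0,0,0,0,255]]
  ]
}}

```text
clock: 20.15
tcp_pos: [0.4717, 0.0381, 0.0908]
orientation: [0.001, 0.104, 0.995, -0.001]
wrist_force: [3.4, -5.6, -3.8]
finger_gap: 0.0185
grip_force: 98.5
```

```bash
python3 s.py; python3 - <<'E'
from h import *
s=env.get_state();M=rot(s['orientation']);print('axis implied',s['tcp_pos']-.0955*M[:,0])
E
```

```text
20.15 [0.4717 0.0381 0.0908] xang 168.06834385898566 F [ 3.4062 -5.6003 -3.7892] T [-1.1148 -0.5364  0.0713] gap 0.018527221208976968 [-0.088   0.1203] 0.7431216537952423
axis implied [0.5651 0.0184 0.091 ]
```

>>> {"fn": "jog_arm", "kwargs": {
  "increments": [
    [[-0.002,0.04,0,0,0,0.0333,255],[-0.002,0.04,0,0,0,0.0333,255],[-0.002,0.04,0,0,0,0.0333,255],[-0.002,0.04,0,0,0,0.0333,255],[0,0,0,0,0,0,255]]
  ]
}}

```text
clock: 20.65
tcp_pos: [0.4877, 0.0739, 0.0905]
orientation: [0.001, 0.308, 0.951, -0.001]
wrist_force: [3.0, -7.4, -3.0]
finger_gap: 0.0186
grip_force: 98.4
```

```bash
python3 s.py; python3 - <<'E'
from h import *
for n in ('scene','side'):
    c=look(n); im=c['im']['pixels'][:,:,::-1]
    u,v=map(int,proj(c,[.5645,.0188,.09])); cv2.imwrite(f'pics/{n}2.png',cv2.resize(im[v-30:v+30,u-40:u+40],None,fx=5,fy=5,interpolation=cv2.INTER_CUBIC))
a=[cv2.imread(f'pics/{n}2.png') for n in('scene','side')]; cv2.imwrite('pics/both2.png',np.hstack(a))
E
```

```text
20.65 [0.4877 0.0739 0.0905] xang 144.06590099632245 F [ 2.9939 -7.4052 -3.0088] T [-1.3701 -0.5285  0.0679] gap 0.018560678412022944 [-0.0105  0.6167] 0.7700207456946373
```

View pics/both2.png

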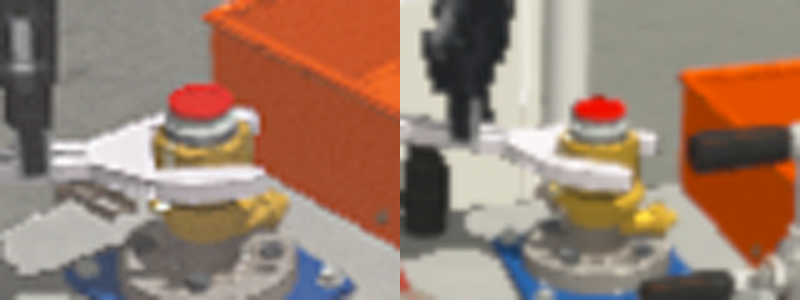

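>>> {"fn": "jog_arm", "kwargs": {
  "increments": [
    [[-0.0005,0.02,0,0,0,0.0167,255],[0,0,0,0,0,0,255],[-0.002,-0.04,0,0,0,-0.0333,255],[0,0,0,0,0,0,255]]
  ]
}}

```text
clock: 21.15
tcp_pos: [0.4824, 0.0708, 0.0901]
orientation: [-0.001, 0.283, 0.959, 0.0]
wrist_force: [1.0, 1.7, -0.8]
finger_gap: 0.0185
grip_force: 98.7
```

```bash
python3 s.py
```

```text
21.15 [0.4824 0.0708 0.0901] xang 147.13516816244098 F [ 0.9639  1.7008 -0.755 ] T [0.0477 0.0764 0.0248] gap 0.018520521100649872 [-0.0199  0.5537] -0.7149910368025303
```

>>> {"fn": "jog_arm", "kwargs": {
  "increments": [
    [[-0.001,-0.02,0,0,0,-0.0167,255],[0.05,0,0,0,0,0,255],[0.08,0,0,0,0,0,255],[0.1,0,0,0,0,0,255],[0.1,0,0,0,0,0,255],[0,0,-0.16,0,0,0,255],[0,0,-0.16,0,0,0,255],[0,0,-0.16,0,0,0,255],[0,0,-0.16,0,0,0,255],[0,0,0,0,0,0,255]]
  ]
}}

```text
clock: 22.15
tcp_pos: [0.4117, 0.1089, 0.2558]
orientation: [0.004, 0.259, 0.966, 0.002]
wrist_force: [0.9, 0.1, -1.3]
finger_gap: 0.0188
grip_force: 98.8
```

```bash
python3 s.py; python3 to.py .628 .062 .25 150
```

```text
22.15 [0.4117 0.1089 0.2558] xang 149.97626300308784 F [ 0.9263  0.0824 -1.2778] T [ 0.0566  0.0086 -0.0374] gap 0.01878934285273925 [0.0689 0.5929] -0.029484151164069772
tool shift units [-0.8428  0.2703  0.0306] turn units -0.00013187220506757235
```

>>> {"fn": "jog_arm", "kwargs": {
  "increments": [
    [[-0.168,0.054,0,0,0,0,255],[-0.168,0.054,0,0,0,0,255],[-0.168,0.054,0,0,0,0,255],[-0.168,0.054,0,0,0,0,255],[-0.168,0.054,0,0,0,0,255],[0,0,0,0,0,0,255],[0,0,0,0,0,0,255]]
  ]
}}

```text
clock: 22.85
tcp_pos: [0.6248, 0.0618, 0.2478]
orientation: [-0.002, 0.259, 0.966, -0.0]
wrist_force: [-0.1, -0.2, -1.0]
finger_gap: 0.0185
grip_force: 98.7
```

```bash
python3 l.py w7 200
```

```text
[0.6248 0.0618 0.2478] [-0.0295  0.421   0.2428  1.3973  0.0007  0.4949] [-0.8656  0.5006  0.0045]
test_stand [(array([262.7, 142.4]), 0.58, array([0.5648, 0.0175, 0.    ]))]
stand_mark [(array([237.7, 123.5]), 0.74, array([0.5346, 0.0211, 0.069 ])), (array([199.4,  12.6]), 0.48, array([0.4358, 0.047 , 0.069 ]))]
nut_grip []
union_top [(array([238.5, 160.2]), 0.82, array([0.564 , 0.0195, 0.129 ]))]
149 79 3.9
```

View pics/w7.png

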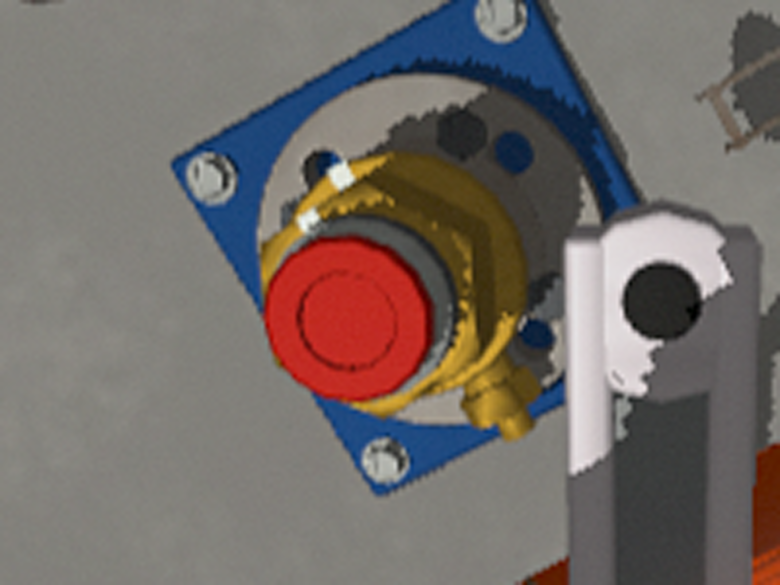

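Marks: nut (309,219), collar (342,174), which look nearly in line. I'll compute the angle.

```bash
python3 - <<'E'
from h import *
import pickle
c=pickle.load(open('w7.pkl','rb'))
P=lambda u,v:(149+u/3.9,79+v/3.9)
b=[at_z(c,P(*p),.012)[:2] for p in [(212,178),(385,460),(500,14)]]
C=(b[1]+b[2])/2;t=at_z(c,P(348,319),.129)[:2];print('C',C,'top',t)
for n,p,z in [('collar',(342,174),.069),('nut',(309,219),.1077),('nut',(309,219),.104)]:
    q=at_z(c,P(*p),z)[:2]
    for CC in (C,t,np.array([.5645,.0188])):r=q-CC;print(n,z,q,np.hypot(*r),np.degrees(np.arctan2(r[1],r[0]))%360)
E
```

```text
C [0.5645 0.0186] top [0.5643 0.019 ]
collar 0.069 [0.5342 0.0201] 0.03037276365494684 177.17004388166492
collar 0.069 [0.5342 0.0201] 0.030131979953541922 177.805299422737
collar 0.069 [0.5342 0.0201] 0.03034417710559844 177.51491468016067
nut 0.1077 [0.5412 0.0177] 0.023290638129881032 182.3646505465451
nut 0.1077 [0.5412 0.0177] 0.023081970793129167 183.24507675149016
nut 0.1077 [0.5412 0.0177] 0.023278889388303012 182.81884028125356
nut 0.104 [0.5411 0.0165] 0.023546798566959126 185.0456503285932
nut 0.104 [0.5411 0.0165] 0.023355066779634063 185.93908863306422
nut 0.104 [0.5411 0.0165] 0.023543689789761273 185.49566072505792
```

About 5.5° is left. I'll go back on and finish.

>>> {"fn": "jog_arm", "kwargs": {
  "increments": [
    [[0.168,-0.054,0,0,0,0,255],[0.168,-0.054,0,0,0,0,255],[0.168,-0.054,0,0,0,0,255],[0.168,-0.054,0,0,0,0,255],[0.168,-0.054,0,0,0,-0.012,255],[0,0,0,0,0,0,255],[0,0,0,0,0,0,255]]
  ]
}}

```text
clock: 23.8
tcp_pos: [0.4087, 0.1083, 0.2517]
orientation: [0.002, 0.24, 0.971, 0.001]
wrist_force: [0.1, 1.0, -1.4]
finger_gap: 0.0189
grip_force: 98.7
```

```bash
python3 s.py; python3 to.py .4144 .0986 .0905 152.3
```

```text
23.8 [0.4087 0.1083 0.2517] xang 152.24992231443974 F [ 0.0628  0.9886 -1.3935] T [ 0.0002 -0.0014  0.0238] gap 0.018929231524085093 [0.0686 0.5529] -0.002812981329043396
tool shift units [-0.0364 -0.0248  0.645 ] turn units -0.0002782093642237113
```

>>> {"fn": "jog_arm", "kwargs": {
  "increments": [
    [[-0.036,-0.025,0,0,0,0,255],[0,0,0.17,0,0,0,255],[0,0,0.17,0,0,0,255],[0,0,0.17,0,0,0,255],[0,0,0.135,0,0,0,255],[0,0,0,0,0,0,255],[0,0,0,0,0,0,255]]
  ]
}}

```text
clock: 24.5
tcp_pos: [0.4156, 0.0975, 0.0894]
orientation: [-0.001, 0.241, 0.971, -0.0]
wrist_force: [1.2, -0.2, -0.3]
finger_gap: 0.0185
grip_force: 98.7
```

```bash
python3 s.py; python3 to.py .480 .0636 .0905 152.3
```

```text
24.5 [0.4156 0.0975 0.0894] xang 152.1336419894531 F [ 1.169  -0.2026 -0.3487] T [0.0255 0.0176 0.0561] gap 0.018466096743901872 [0.0419 0.5283] -0.004338961589382961
tool shift units [-0.291   0.0005 -0.0045] turn units -0.0009242111697050051
```

>>> {"fn": "jog_arm", "kwargs": {
  "increments": [
    [[-0.08,0,-0.004,0,0,0,255],[-0.06,0,0,0,0,0,255],[-0.05,0,0,0,0,0,255],[-0.05,0,0,0,0,0,255],[-0.05,0,0,0,0,0,255],[0,0,0,0,0,0,255]]
  ]
}}

```text
clock: 25.1
tcp_pos: [0.4799, 0.0637, 0.0902]
orientation: [-0.0, 0.241, 0.971, 0.0]
wrist_force: [-1.0, 0.2, -1.3]
finger_gap: 0.0188
grip_force: 98.8
```

```bash
python3 s.py
```

```text
25.1 [0.4799 0.0637 0.0902] xang 152.14116397837074 F [-0.9852  0.1758 -1.3276] T [ 0.0137  0.0568 -0.0348] gap 0.01877869747189725 [-0.0342  0.452 ] -0.0799088110215962
```

>>> {"fn": "jog_arm", "kwargs": {
  "increments": [
    [[-0.002,0.04,0,0,0,0.0333,255],[-0.002,0.04,0,0,0,0.0333,255],[-0.001,0.03,0,0,0,0.025,255],[0,0,0,0,0,0,255]]
  ]
}}

```text
clock: 25.5
tcp_pos: [0.4948, 0.0859, 0.09]
orientation: [0.0, 0.377, 0.926, -0.001]
wrist_force: [-0.7, -4.6, -1.5]
finger_gap: 0.0187
grip_force: 98.7
```

```bash
python3 s.py
```

```text
25.5 [0.4948 0.0859 0.09  ] xang 135.72317754557005 F [-0.7352 -4.6029 -1.5029] T [-0.9876  0.0895  0.1926] gap 0.018690363594793872 [0.0135 0.7863] 0.7792280428111553
```

Now unload, slide off, rise, and look again from the side-stepped viewpoint.

>>> {"fn": "jog_arm", "kwargs": {
  "increments": [
    [[-0.002,-0.04,0,0,0,-0.0333,255],[-0.001,-0.02,0,0,0,-0.0167,255],[0.05,0,0,0,0,0,255],[0.08,0,0,0,0,0,255],[0.1,0,0,0,0,0,255],[0.1,0,0,0,0,0,255],[0,0,-0.16,0,0,0,255],[0,0,-0.16,0,0,0,255],[0,0,-0.16,0,0,0,255],[0,0,-0.16,0,0,0,255],[0,0,0,0,0,0,255]]
  ]
}}

```text
clock: 26.6
tcp_pos: [0.4202, 0.1237, 0.2558]
orientation: [0.004, 0.303, 0.953, 0.002]
wrist_force: [0.5, 0.7, -1.0]
finger_gap: 0.0185
grip_force: 98.9
```

```bash
python3 s.py; python3 to.py .625 .062 .25 150
```

```text
26.6 [0.4202 0.1237 0.2558] xang 144.7312458235238 F [ 0.5012  0.6585 -1.0466] T [-0.0326 -0.0565 -0.0019] gap 0.018491753412920975 [0.1021 0.7176] -0.01129874523030594
tool shift units [-0.8112  0.2712  0.0306] turn units -0.02927085653597885
```

>>> {"fn": "jog_arm", "kwargs": {
  "increments": [
    [[-0.162,0.054,0,0,0,0,255],[-0.162,0.054,0,0,0,0,255],[-0.162,0.054,0,0,0,0,255],[-0.162,0.054,0,0,0,0,255],[-0.162,0.054,0,0,0,-0.029,255],[0,0,0,0,0,0,255],[0,0,0,0,0,0,255]]
  ]
}}

```text
clock: 27.3
tcp_pos: [0.6219, 0.061, 0.248]
orientation: [-0.002, 0.26, 0.966, -0.0]
wrist_force: [-0.4, 0.1, -1.8]
finger_gap: 0.0186
grip_force: 98.8
```

```bash
python3 l.py w8 200
```

```text
[0.6219 0.061  0.248 ] [-0.031   0.414   0.2326  1.3932  0.0007  0.4951] [-0.8648  0.5021  0.0037]
test_stand [(array([265.7, 141.8]), 0.89, array([0.5633, 0.0204, 0.    ]))]
stand_mark [(array([239.4, 127.4]), 0.56, array([0.5358, 0.0196, 0.069 ]))]
nut_grip [(array([249.8, 157. ]), 0.82, array([0.5653, 0.0183, 0.0925]))]
union_top [(array([238.5, 162.8]), 0.68, array([0.563 , 0.0174, 0.129 ]))]
151 81 3.9
```

View pics/w8.png

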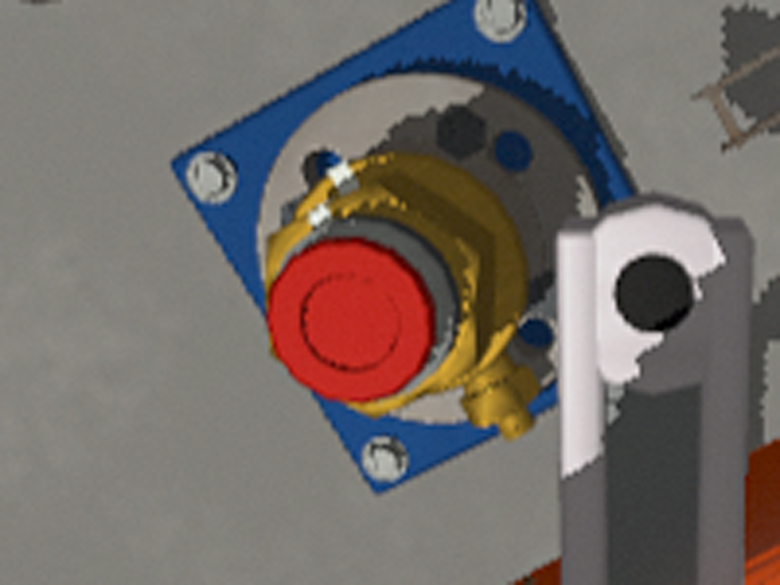

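The nut mark is at (319,216) and the collar mark at (343,173). I'll compute the residual angle and the move for laying the spanner back.

```bash
python3 - <<'E'
from h import *
import pickle
c=pickle.load(open('w8.pkl','rb'))
P=lambda u,v:(151+u/3.9,81+v/3.9)
CC=np.array([.5645,.0188])
for n,p,z in [('collar',(343,173),.069),('nut',(319,216),.1077)]:
    r=at_z(c,P(*p),z)[:2]-CC;print(n,np.hypot(*r),np.degrees(np.arctan2(r[1],r[0]))%360)
E
python3 to.py .42 .06 .25 165; python3 to.py .36 -.193 .25 165
```

```text
collar 0.03061159440011165 177.0758361763502
nut 0.023168515267261228 177.474358641991
tool shift units [ 0.6942 -0.4082  0.0038] turn units -0.0835466265124154
tool shift units [ 0.3953 -1.4044  0.0034] turn units -0.0835466265124154
```

Aligned to within 1°. I'll take the spanner back to its place, keeping clear of the saw crank.

>>> {"fn": "jog_arm", "kwargs": {
  "increments": [
    [[0.139,-0.082,0,0,0,0,255],[0.139,-0.082,0,0,0,0,255],[0.139,-0.082,0,0,0,0,255],[0.139,-0.082,0,0,0,0,255],[0.139,-0.082,0,0,0,0,255],[-0.05,-0.166,0,0,0,0,255],[-0.05,-0.166,0,0,0,0,255],[-0.05,-0.166,0,0,0,0,255],[-0.05,-0.166,0,0,0,0,255],[-0.05,-0.166,0,0,0,0,255],[-0.05,-0.166,0,0,0,0,255],[0,0,0,0,0,-0.042,255],[0,0,0,0,0,-0.042,255],[0,0,0,0,0,0,255]]
  ]
}}

```text
clock: 28.95
tcp_pos: [0.3602, -0.1939, 0.2508]
orientation: [0.001, 0.13, 0.991, -0.0]
wrist_force: [-0.4, -1.0, -1.7]
finger_gap: 0.0188
grip_force: 98.9
```

```bash
python3 to.py .36 -.193 .025 165
```

```text
tool shift units [0.0028 0.0035 0.9032] turn units 2.403329848227208e-05
```

>>> {"fn": "jog_arm", "kwargs": {
  "increments": [
    [[0,0,0.17,0,0,0,255],[0,0,0.17,0,0,0,255],[0,0,0.17,0,0,0,255],[0,0,0.17,0,0,0,255],[0,0,0.14,0,0,0,255],[0,0,0.08,0,0,0,255],[-0.1,0,0,0,0,0,255],[-0.1,0,0,0,0,0,255],[-0.07,0,0,0,0,0,255],[0,0,0,0,0,0,255]]
  ]
}}

```text
clock: 29.95
tcp_pos: [0.4289, -0.2121, 0.0262]
orientation: [0.002, 0.131, 0.991, -0.001]
wrist_force: [0.6, 0.1, -0.3]
finger_gap: 0.0185
grip_force: 98.9
```

```bash
python3 to.py .4273 -.211 .0055 165;python3 s.py
```

```text
tool shift units [0.0077 0.0025 0.0827] turn units -4.220536907647935e-05
29.95 [ 0.4289 -0.2121  0.0262] xang 164.99240303356623 F [ 0.6389  0.0988 -0.3262] T [ 0.0232  0.0164 -0.0049] gap 0.018535045887786778 [-0.6273 -0.3654] 0.08956785779446363
```

Lower gently, and release once it touches.

>>> {"fn": "jog_arm", "kwargs": {
  "increments": [
    [[0.004,0,0.04,0,0,0,255],[0,0,0.03,0,0,0,255],[0,0,0.01,0,0,0,255],[0,0,0,0,0,0,255]]
  ]
}}

```text
clock: 30.35
tcp_pos: [0.4233, -0.2098, 0.0053]
orientation: [-0.001, 0.13, 0.991, 0.001]
wrist_force: [-3.5, 3.4, 8.4]
finger_gap: 0.0187
grip_force: 100.0
```

```bash
python3 s.py
```

```text
30.35 [ 0.4233 -0.2098  0.0053] xang 165.00517374389634 F [-3.4765  3.3748  8.4142] T [ 0.5189  0.5699 -0.0225] gap 0.01871101540677407 [-0.6305 -0.3688] 0.00671360976411961
```

It is down (8 N). Open, then rise straight up while keeping back from the crank.

>>> {"fn": "jog_arm", "kwargs": {
  "increments": [
    [[0,0,0,0,0,0,0],[0,0,0,0,0,0,0],[0,0,0,0,0,0,0],[0,0,0,0,0,0,0],[0,0,0,0,0,0,0],[0,0,-0.1,0,0,0,0],[0,0,-0.17,0,0,0,0],[0,0,-0.17,0,0,0,0],[0,0,-0.17,0,0,0,0],[0,0,-0.17,0,0,0,0],[0,0,-0.15,0,0,0,0],[0.1,0,0,0,0,0,0],[0,0,0,0,0,0,0],[0,0,0,0,0,0,0]]
  ]
}}

```text
clock: 31.75
tcp_pos: [0.4007, -0.2046, 0.2377]
orientation: [0.0, 0.13, 0.991, 0.0]
wrist_force: [0.4, -1.1, 0.2]
finger_gap: 0.0853
grip_force: 0.0
```

```bash
python3 - <<'E'
from h import *
c=look('wrist'); save(c,'w9.png'); print(c['st']['tcp_pos'],c['st']['finger_gap'],c['st']['wrist_force'])
for k,z in dict(spanner_grip=.007,spanner_jaw=.007,stand_mark=.069,pliers=0,coupling=0,tape=0).items(): print(k,[(np.round(d['uv'],1),round(d['conf'],2),at_z(c,d['uv'],z)) for d in spotter.landmark_of(k,'wrist')[:1]])
E
```

```text
[ 0.4007 -0.2046  0.2377] 0.08529979945901656 [ 0.4148 -1.088   0.1696]
spanner_grip [(array([317.9, 186.2]), 0.55, array([ 0.4239, -0.2096,  0.007 ]))]
spanner_jaw [(array([546. , 240.8]), 0.55, array([0.5753, 0.0637, 0.007 ]))]
stand_mark [(array([545. , 243.5]), 0.81, array([0.5364, 0.0216, 0.069 ]))]
pliers [(array([517.1, 123.7]), 0.72, array([0.4127, 0.0402, 0.    ]))]
coupling [(array([592. , 150.1]), 0.8, array([0.4687, 0.1271, 0.    ]))]
tape [(array([229.7, 212. ]), 0.95, array([ 0.4297, -0.3309,  0.    ]))]
```

View pics/w9.png

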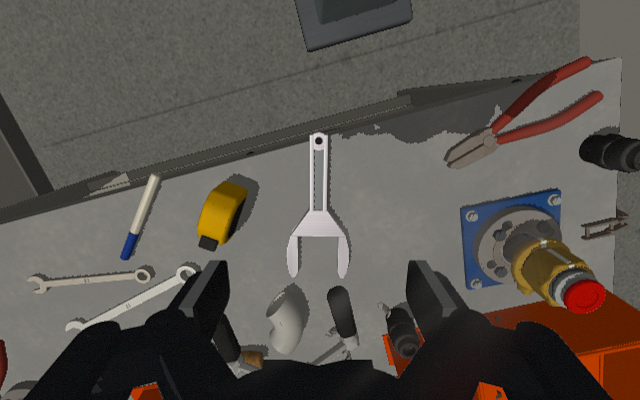

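The spanner lies flat at (318,205), clear of the stand. The union marks line up at (543,243), and the tape, pliers, coupling and marker are where they were. I'll hand it in.

```bash
python3 -c "
from h import *
print(ticket.hand_in())"
```

```text
the job is handed in; nothing more can be done
None
```

The union is made up: I turned the nut down by hand until the torque jumped at snug, then nipped it up one flat with the spanner in two goes. The white marks line up to within about 1° by camera, the spanner lies flat on the bench clear of the stand, and the job was handed in at about 32 s with the other things where they were.

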